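# Scoop into the sugar pot, lid on

### The job

Put the steel scoop away inside the white sugar pot, then close the pot with the wooden lid that fits it, so that the lid sits flat and fully home with the pot standing upright. Lower the scoop and the lid into place instead of dropping them, and do not push the other things on the worktop about.

Things in the scene. Friction and masses are not known exactly. Their poses are not given: they have to be found in the camera images.
- sugar_pot: Squat white ceramic pot, open at the top, standing loose on the worktop, about 0.8 kg. 150 mm outside diameter (foot 128 mm), 75 mm tall; inside diameter 138 mm (about 116 mm at the floor), floor 6 mm above the origin, wall 6 mm. Origin: centre of its underside, z up.
- big_lid: Wooden lid lying knob up: disc 154 mm across, plug below it 126 mm across tapering to 118. Origin: centre of the plug's underside, z up; above it the plug spans 0-10 mm, disc 10-20 mm, upright round knob (30 mm across) 20-54 mm. This larger lid fits: plug in the pot's mouth (6 mm play all round), disc on the rim; seated, its origin is 65 mm above the pot's. About 0.22 kg.
- small_lid: Wooden lid lying knob up: disc 104 mm across, plug below it 80 mm across tapering to 72. Origin: centre of the plug's underside, z up; above it the plug spans 0-10 mm, disc 10-20 mm, upright round knob (30 mm across) 20-54 mm. Too small for this pot; leave it where it lies. About 0.12 kg.
- scoop: Stainless measuring scoop, 108 mm long, 90 g, standing on its cup's flat base. Origin: middle of its length, level with the cup's underside; x along the handle, away from the cup. Open cup 48 mm across, 31 mm tall, centred at x = -30 mm; straight handle 14 mm wide, 10 mm thick, its middle 26 mm above the origin, from x = -5 to +54 mm. Fits flat on the pot's floor.
- strainer: Stainless tea strainer lying on the worktop, 177 mm long, 26 mm tall, bowl 70 mm across at x = -50 mm, handle along +x. Origin on the worktop 50 mm from the bowl's centre. Leave alone.
- jar: Closed glass jar with black lid, 84 mm across, 120 mm tall, origin centre of underside. Leave alone.
- cup: White plastic cup, 76 mm across, 90 mm tall, origin centre of underside. Leave alone.
- mug: Ceramic mug, 84 mm across plus handle at +y, 90 mm tall, origin centre of underside. Leave alone.
- ladle: Ladle with red silicone handle lying on the worktop, 320 mm long, up to 36 mm tall, bowl at x = -100 mm, handle along +x. Leave alone.
Mind the look-alikes: they are no part of the job. Leave any turquoise look-alike of the big_lid alone.

How it is judged:
On the way, in this order (a step that is already met when the one before it is completed fails the run):
1. the scoop lies inside the pot, let go (horizontal distance between scoop and sugar_pot below 0.045 m and z of scoop in the frame of sugar_pot between -0.005 and 0.05 m and contact force between the fingers and scoop below 0.1 N), for 0.2 s.
2. the larger lid sits home on the pot (horizontal distance between big_lid and sugar_pot below 0.01 m and z of big_lid in the frame of sugar_pot between 0.06 and 0.069 m and angle between the z axis of big_lid and the z axis of sugar_pot, either way round below 0.04 rad and angle between big_lid's own z axis and vertical below 0.15 rad), for 0.2 s.
At the end, for the whole second after the job is handed in: Scoop inside the pot (middle within 45 mm of the pot's axis, under 50 mm above its underside); larger lid on the pot knob up, centred within 10 mm, origin 60 to 69 mm above the pot's origin, square to it within 0.04 rad; pot upright within 0.08 rad; lid and pot at rest (all of step 2 and horizontal distance between scoop and sugar_pot below 0.045 m and z of scoop in the frame of sugar_pot between -0.005 and 0.05 m and angle between sugar_pot's own z axis and vertical below 0.08 rad and linear speed of each of big_lid, sugar_pot below 0.02 m/s); the robot touches nothing.
It fails at once if the larger lid is let go more than about 35 mm above its seat (height (world z) of big_lid above 0.1 m and contact force between the fingers and big_lid below 0.01 N).
It fails at once if the scoop is let go above the pot, higher than 100 mm over the worktop (height (world z) of scoop above 0.1 m and contact force between the fingers and scoop below 0.01 N).
It fails at once if the pot is tipped by more than 0.35 rad (angle between sugar_pot's own z axis and vertical above 0.35 rad).
It fails at once if a bystander (smaller lid, strainer, jar, cup, mug or ladle) is moved more than 30 mm (distance of any of small_lid, strainer, jar, cup, mug, ladle from where it was at the start of the episode above 0.03 m).
It also fails if it takes over 64 s, if anything falls off the work surface, if the arm or the gripper's body presses on something with over 40 N, if the wrist force passes 120 N, or if a joint passes its speed limit or range.

### The arm

A 6-joint arm with a two-finger parallel gripper is mounted at the origin on the work surface. World frame = base frame: x ahead of the robot, y to its left, z up, the work surface at z = 0. Lengths are in m, angles in rad, forces in N, time in s.
With the tool pointing down it reaches from about 0.35 to 0.85 m from the base axis. Payload 8.1 kg.
Tool frame: the origin (TCP) lies on the centre line of the jaws, within the pads' length; the fingertips stand 17 mm ahead of it and the grasp point (between the pads) lies 2 mm behind it; z points along the fingers, y is the line along which they close (so a half turn about z gives the same grasp; the last joint's range is limited). The gripper opens to 93 mm and grips with 3 to 60 N. Pads are 15 mm wide; open, the fingers measure 128 mm over their backs; the gripper's body (75 mm by 188 mm) begins 65 mm behind the grasp point.
Start: joints at [1.195, 0.13, 1.488, -0, 1.523, -0.085], TCP at [0.172, 0.575, 0.197] pointing down, gripper open.
Joint ranges: [-2.96, 2.96], [-0.89, 2.26], [0.02, 2.5], [-1.34, 4.48], [0, 2.73], [-2.66, 2.66]. Speed limits (rad/s): [2.39, 2.39, 2.79, 3.14, 3.14, 3.14].

### API

Orientations are given as a rotation vector (axis times angle).
In Python, from plant import telemetry, viewer, order gives the robot as it stands.
- The arm moves only by the tool send_rows, never from a script. Its argument "plan" is a list that holds one entry, the list of rows, each a list of 5 numbers: the closure, from -1 (fully open) to 1 (shut), then the shift along the world's x, y, z normalised to -1 to 1, where 1 is 0.2 m, then the turn about the world's z normalised to -1 to 1, where 1 is 60 degrees. A call has 1 to 20 rows; each row is the pose to reach, as a shift and turn from the pose commanded when the call began; what a row does not reach only later rows make up. A row lasts 1/12 s, in which the tool goes at most 41.7 mm and 7.16 degrees, less where a joint would pass 70% of its speed; a pose out of reach is approached as far as the arm can. A call with a number of a shift or a turn outside -1 to 1 is refused whole. A call with a gripper value outside its range is refused whole. The fingers move at their own pace and stop on an object; "force" is the grip in N (left out, the last holds). Time passes only in rows, so rows that repeat a pose let the fingers close. It gives the time, the measured TCP pose, the force, the opening and the grip force at its end, in the units of the state.
- telemetry.read_state(): the state, without advancing time (a new reading comes with each control period).
- viewer.read_camera(name): name is "side" or "top" or "wrist"; returns (picture, depth): 420x560x3 uint8, blue, green, red; 420x560 float32, m along the optical axis (not along the pixel's ray), 0 where there is no reading.
- viewer.calibration(name): a dict with "camera_matrix" (3x3 intrinsics, pixels), "dist_coeffs" ([k1, k2, p1, p2, k3] as OpenCV has them; the pictures are not rectified), "extrinsics" (4x4, takes a point from camera to world coordinates); the wrist camera has in their place "hand_eye" (4x4, takes a point from camera to tool coordinates, whose origin is the TCP and whose axes are the flange's). Camera axes: x right, y up, looking along -z (the intrinsics and any distortion apply to the point x, -y, -z); pixel columns grow to the right and rows downward; lengths in m; the calibration is good to about 2 mm. A picture is of the moment at which its call begins: read the wrist's pose just before it. calibration takes no time and is no camera call.
- order.close_job(): hands the job in; it is judged then, once.
The state is a dict: "t": time; "q": joint angles; "dq": joint speeds; "joint_torque": joint torques, N m; "tool_pos": TCP position; "orientation": TCP orientation; "force": force on the tool from outside, world axes, zero at the start; "wrist_torque": the same for the moment, N m; "opening": finger opening in m; "gripper_force": force on a finger pad.
Only numpy, scipy, OpenCV 4.12 (cv2) and the standard library are available. Lean on these libraries where they do the work, as an engineer would, in place of code of your own. Each camera call takes 0.05 s, during which the arm holds its last target. There are 200 camera calls.

## Working session

There is one attempt and no reset: what is moved stays moved. The work goes in short steps, Python scripts to look and compute and a tool call to move; the robot and the scene stay as the last step left them, time stands still between calls to the robot, and variables do not carry over. Pictures are saved under pics/ and viewed, at most 10 in all, crops included, and the job is handed in when it is done.

Besides the shell and the picture viewer there is one more tool, called after "Emit:" as a command line: name --argument value ..., lists and objects as JSON in quotes. send_rows: Moves the arm, as the interface text tells. Scaled input: -1 to 1 covers 0.2 m each way for a shift and 60 degrees each way for a turn. Its arguments: {"type":"object","properties":{"plan":{"type":"array"},"force":{"type":"number"}},"required":["plan"]}

```bash
ls; mkdir -p pics
cat > h.py <<'E'
import numpy as np, cv2
from plant import telemetry, viewer, order
def grab(n):
    s=telemetry.read_state(); im,d=viewer.read_camera(n); c=viewer.calibration(n)
    K=np.array(c["camera_matrix"],float); D=np.array(c["dist_coeffs"],float)
    if "extrinsics" in c: T=np.array(c["extrinsics"],float)
    else:
        W=np.eye(4); W[:3,:3]=cv2.Rodrigues(np.array(s["orientation"],float))[0]; W[:3,3]=s["tool_pos"]; T=W@np.array(c["hand_eye"],float)
    return np.array(im),np.array(d),K,D,T
def rays(px,K,D,T):
    u=cv2.undistortPoints(np.array(px,float).reshape(-1,1,2),K,D)[:,0]
    return T[:3,3],np.c_[u[:,0],-u[:,1],-np.ones(len(u))]@T[:3,:3].T
def onplane(px,z,K,D,T):
    o,r=rays(px,K,D,T); return o+r*((z-o[2])/r[:,2])[:,None]
def cloud(d,K,D,T):
    v,u=np.mgrid[:d.shape[0],:d.shape[1]]; o,r=rays(np.c_[u.ravel(),v.ravel()],K,D,T)
    P=o+r*d.reshape(-1,1); P[d.ravel()<=0]=np.nan; return P.reshape(*d.shape,3)
E
python3 - <<'E'
from h import *
for n in("top","side"):
    im,d,K,D,T=grab(n); cv2.imwrite(f"pics/{n}0.png",im); np.savez(f"{n}0.npz",im=im,d=d,K=K,D=D,T=T); print(n,T.round(3).tolist(),K[0,0],D)
s=telemetry.read_state();print(s["t"],s["tool_pos"],s["orientation"],s["opening"])
E
```

```text
pics
top [[-0.023, 0.99, -0.137, 0.434], [-1.0, -0.022, 0.004, -0.009], [0.001, 0.137, 0.991, 1.311], [0.0, 0.0, 0.0, 1.0]] 493.2650133508604 [0.04212609 0.         0.         0.         0.        ]
side [[0.727, 0.473, -0.497, -0.08], [-0.686, 0.523, -0.506, -0.74], [0.02, 0.709, 0.705, 1.031], [0.0, 0.0, 0.0, 1.0]] 532.4767580424932 [-0.19814165  0.          0.          0.          0.        ]
0.1 [0.17180113 0.57431647 0.19562645] [-4.55057154e-01 -3.10809961e+00  2.48475099e-03] 0.09282769529176525
```

View pics/top0.png

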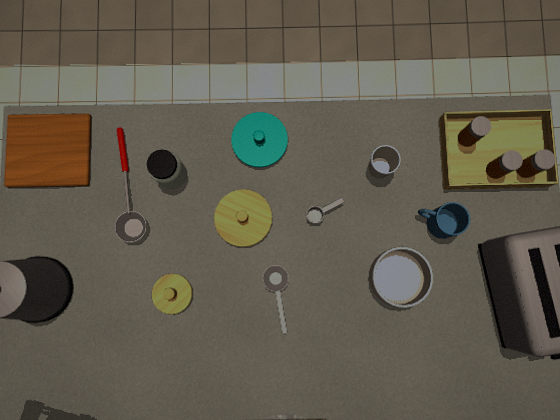

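View pics/side0.png

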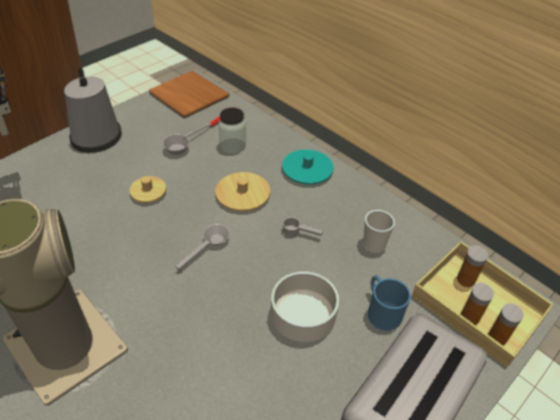

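The top view shows these candidates (pixel positions in `top`):
- **Scoop:** the small scoop at (315,216), handle to (342,202), is the target. The strainer at (276,280) and the ladle at (131,226) are the look-alikes.
- **Lid:** the large yellow wooden lid at (243,217) is the target. The turquoise lid at (259,138) and the small wooden lid at (172,294) are not.
- **Pot:** the squat white pot at (402,277) is the target. The cup at (385,162) and the mug at (450,219) are not.

The side view agrees: lid (243,190), scoop (292,227), pot (305,305).

Run:
```python
from h import *
z=np.load("top0.npz"); im,d,K,D,T=[z[k] for k in("im","d","K","D","T")]
P=cloud(d,K,D,T); Z=P[...,2]
def reg(u,v,r,lo,hi):
    m=np.zeros(Z.shape,np.uint8); cv2.circle(m,(u,v),r,1,-1)
    return (m>0)&(Z>lo)&(Z<hi)
def circ(n,m,zp):
    c,_=cv2.findContours(m.astype(np.uint8),0,1); c=max(c,key=cv2.contourArea)
    p=onplane(c[:,0].astype(float),zp,K,D,T); (x,y),r=cv2.minEnclosingCircle(p[:,:2].astype(np.float32).reshape(-1,1,2))
    e=cv2.fitEllipse(p[:,:2].astype(np.float32)*1000)
    print(n,"encl",round(x,4),round(y,4),"dia",round(2*r,4),"ell",np.round(e[0],1),np.round(e[1],1),"medz",np.nanmedian(Z[m]).round(4))
circ("pot",reg(402,277,36,.06,.09),.075)
circ("lid",reg(243,217,34,.012,.07),.02)
circ("lidknob",reg(243,217,34,.042,.07),.054)
circ("smalllid",reg(172,294,26,.012,.07),.02)
print("table z",np.nanmedian(Z[330:400,330:360]))
m=reg(326,210,28,.015,.045)
p=P[m]; q=onplane(np.argwhere(m)[:,::-1],.031,K,D,T)[:,:2]
c,s,a=cv2.minAreaRect((q*1000).astype(np.float32)); print("scoop rect",c,s,a, np.nanmedian(p[:,2]))
cc=reg(315,216,9,.01,.045); circ("cup",cc,.031)
h=reg(338,204,9,.015,.045); hq=onplane(np.argwhere(h)[:,::-1],.031,K,D,T)[:,:2]; l=cv2.fitLine(hq.astype(np.float32),cv2.DIST_L2,0,.001,.001).ravel(); print("handle",l.round(4), np.nanmedian(Z[h]),np.rad2deg(np.arctan2(l[1],l[0])))
for n,u,v,r in(("mug",446,219,30),("cup",385,162,22),("strainer",277,295,42),("jar",165,168,28)):
    m=reg(u,v,r,.012,.14);pp=P[m];print(n,np.percentile(pp,[2,98],axis=0).round(3).tolist())
crop=cv2.resize(im[120:330,200:470],None,fx=2.9,fy=2.8,interpolation=2);cv2.imwrite("pics/crop.png",crop)
```

```text
pot encl 0.4569 -0.2993 dia 0.1517 ell [ 456.8 -299.5] [147.5 148.3] medz 0.0724
lid encl 0.6223 0.0989 dia 0.1536 ell [622.4  98.7] [150.1 151.1] medz 0.0191
lidknob encl 0.622 0.0987 dia 0.0305 ell [622.1  98.6] [26.7 28.7] medz 0.0528
smalllid encl 0.4281 0.2859 dia 0.1056 ell [428.3 285.9] [101.2 103.4] medz 0.0193
table z -0.0011171108483363223
scoop rect (643.5465698242188, -114.1948471069336) (45.87609100341797, 104.90240478515625) 38.31568908691406 0.029066342981866722
cup encl 0.6224 -0.0908 dia 0.0452 ell [622.5 -90.5] [39.7 42.1] medz 0.0232
handle [ 0.4554 -0.8903  0.6529 -0.148 ] 0.029292782277788643 -62.909332
mug [[0.558, -0.47, 0.013], [0.637, -0.363, 0.091]]
cup [[0.718, -0.305, 0.014], [0.788, -0.235, 0.092]]
strainer [[0.328, -0.014, 0.013], [0.492, 0.047, 0.028]]
jar [[0.706, 0.251, 0.019], [0.778, 0.323, 0.123]]
```

View pics/crop.png

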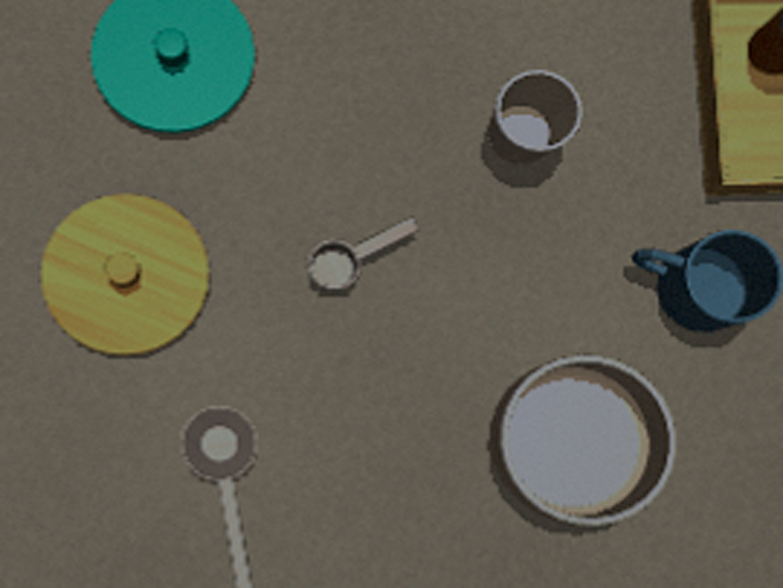

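The crop confirms the choice: scoop at (333,267) with its handle to (415,227), plain wooden big lid at (125,270), white pot at (588,440). The measured sizes match the description (pot 0.152, lid 0.154, knob 0.0305 m). Next I move over the scoop.

Emit:
send_rows --plan '[[[-1, 0, -0.5, 0, 0], [-1, 0, -1, 0, 0], [-1, 0, -1, 0, 0], [-1, 0, -1, 0, 0], [-1, 0, -1, 0, 0], [-1, 0, -1, 0, 0], [-1, 1, -1, 0, -0.4], [-1, 1, -1, 0, -0.4], [-1, 1, -1, 0, -0.4], [-1, 1, -1, 0, -0.4], [-1, 1, -1, 0, -0.4], [-1, 1, -1, 0, -0.4], [-1, 1, -1, 0, -0.4]]]'

```text
t: 1.18
tool_pos: [0.3731, 0.3743, 0.1953]
orientation: [-1.095, -2.943, 0.003]
force: [-1.0, 0.3, -0.9]
opening: 0.0931
gripper_force: 0.0
```

Emit:
send_rows --plan '[[[-1, 1, -1, 0, -0.36], [-1, 1, -1, 0, -0.36], [-1, 1, -1, 0, -0.36], [-1, 1, -1, 0, -0.36], [-1, 1, -1, 0, -0.36], [-1, 1, -1, 0, -0.36], [-1, 1, -1, 0, -0.36], [-1, 1, -1, 0, -0.36]]]'

```text
t: 1.85
tool_pos: [0.5743, 0.1711, 0.1963]
orientation: [1.628, 2.685, -0.001]
force: [0.5, 0.3, -0.6]
opening: 0.0931
gripper_force: 0.0
```

Emit:
send_rows --plan '[[[-1, 0.35, -1, -0.2, 0], [-1, 0.35, -1, -0.2, 0], [-1, 0.35, -1, -0.2, 0], [-1, 0.35, -1, -0.2, 0], [-1, 0.35, -1, -0.2, 0], [-1, 0.35, -1, -0.2, 0], [-1, 0.35, -1, -0.2, 0]]]'

```text
t: 2.43
tool_pos: [0.6413, -0.0265, 0.1554]
orientation: [-1.627, -2.685, 0.001]
force: [0.2, 0.1, 0.5]
opening: 0.0932
gripper_force: 0.0
```

Run:
```python
from h import *
im,d,K,D,T=grab("wrist"); P=cloud(d,K,D,T); Z=P[...,2]
print("cam",T[:3,3].round(3), np.nanmin(P.reshape(-1,3),0).round(3),np.nanmax(P.reshape(-1,3),0).round(3))
cv2.imwrite("pics/w1.png",im)
m=(Z>.015)&(Z<.045)&(P[...,0]>.59)&(P[...,0]<.70)&(P[...,1]>-.2)&(P[...,1]<-.05)
print(m.sum()); q=onplane(np.argwhere(m)[:,::-1],.031,K,D,T)[:,:2]
print(cv2.minAreaRect((q*1000).astype(np.float32)))
dr=np.array([.46,-.888]); s=(q-[.6225,-.0905])@dr; h=q[(s>.04)&(s<.08)]
l=cv2.fitLine(h.astype(np.float32),cv2.DIST_L2,0,.001,.001).ravel(); print(l.round(4),len(h),s.min(),s.max())
```

```text
cam [0.603 0.046 0.343] [ 0.294 -0.408 -0.759] [1.762 0.277 0.3  ]
1231
((637.1323852539062, -116.37239074707031), (46.11675262451172, 110.9136962890625), 24.229780197143555)
[ 0.4426 -0.8967  0.6511 -0.1424] 369 -0.025735125019147365 0.08493751082339836
```

View pics/w1.png

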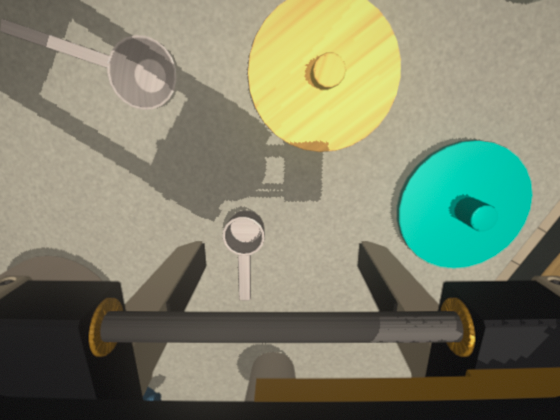

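The wrist view shows the scoop cup at (244,232) and handle tip at (245,297), agreeing with the top view within about 1 mm. Descend and grasp the handle.

Emit:
send_rows --plan '[[[-1, 0, -0.505, -0.2, -0.02], [-1, 0, -0.505, -0.2, -0.02], [-1, 0, -0.505, -0.2, -0.02], [-1, 0, -0.505, -0.4, -0.02], [-1, 0, -0.505, -0.5, -0.02], [-1, 0, -0.505, -0.6, -0.02], [-1, 0, -0.505, -0.65, -0.02], [-1, 0, -0.505, -0.65, -0.02], [-1, 0, -0.505, -0.65, -0.02], [1, 0, -0.505, -0.65, -0.02], [1, 0, -0.505, -0.65, -0.02], [1, 0, -0.505, -0.65, -0.02], [1, 0, -0.505, -0.65, -0.02], [1, 0, -0.505, -0.65, -0.02], [1, 0, -0.505, -0.65, -0.02], [1, 0, -0.505, -0.65, -0.02]]]' --force 25

```text
t: 3.82
tool_pos: [0.642, -0.1263, 0.0266]
orientation: [1.652, 2.672, 0.0]
force: [0.3, 0.5, -0.2]
opening: 0.0509
gripper_force: 0.0
```

Emit:
send_rows --plan '[[[1, 0, 0, 0, 0], [1, 0, 0, 0, 0], [1, 0, 0, 0, 0], [1, 0, 0, 0, 0], [1, 0, 0, 0, 0], [1, 0, 0, 0, 0], [1, 0, 0, 0, 0], [1, 0, 0, 0, 0], [1, 0, 0, 0, 0], [1, 0, 0, 0, 0]]]'

```text
t: 4.65
tool_pos: [0.642, -0.1261, 0.0266]
orientation: [-1.652, -2.672, -0.0]
force: [-0.9, -0.1, -0.0]
opening: 0.0007
gripper_force: 0.0
```

The fingers closed on nothing, so I look again.

Run:
```python
from h import *
im,d,K,D,T=grab("side"); a=cv2.resize(im[150:300,220:420],None,fx=2.8,fy=2.8)
im2,*_=grab("wrist"); cv2.imwrite("pics/m1.png",np.hstack([cv2.resize(im2,(426,320)),cv2.resize(a,(370,320))]))
```

```text
(no output)
```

View pics/m1.png

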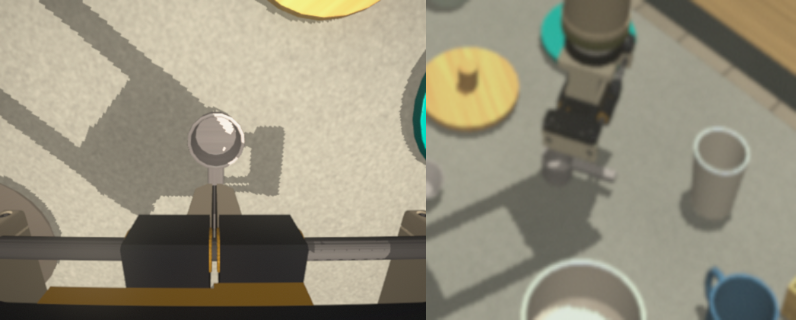

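The wrist half shows the cup at (215,140) with the handle running toward the closed fingers. The side half shows the cup and handle still by the fingertips. I measure where the scoop is now.

Run:
```python
from h import *
for n in("wrist","top","side"):
    im,d,K,D,T=grab(n); P=cloud(d,K,D,T); Z=P[...,2]
    m=(Z>.012)&(Z<.036)&(abs(P[...,0]-.64)<.06)&(abs(P[...,1]+.12)<.065)
    p=P[m]; c=p[(p[:,1]>-.115)]
    (x,y),r=cv2.minEnclosingCircle(c[:,:2].astype(np.float32).reshape(-1,1,2)) if len(c) else ((0,0),0)
    print(n,m.sum(),np.nanpercentile(p,[1,99],axis=0).round(4).tolist(),"cup",round(x,4),round(y,4),round(r,4),"maxz near cup",np.percentile(c[:,2],[50,95]).round(4))
    f=(abs(P[...,0]-.65)<.03)&(abs(P[...,1]+.138)<.03)&(Z>.002); q=P[f]
    if n!="top" and len(q): print(" fingers low z",np.percentile(q[:,2],[0,1,5,20,50]).round(4))
    if n=="side":
        # profile: far handle tip
        g=P[(abs(P[...,0]-.66)<.02)&(P[...,1]<-.145)&(P[...,1]>-.18)&(Z>.01)&(Z<.05)]; print(" tip",np.median(g,0),len(g))
```

```text
wrist 2326 [[0.6027, -0.1256, 0.0124], [0.6478, -0.0687, 0.0315]] cup 0.6276 -0.0938 0.0269 maxz near cup [0.0292 0.0309]
 fingers low z [0.002  0.0043 0.024  0.0575 0.0901]
top 45 [[0.6026, -0.1118, 0.0132], [0.6482, -0.0774, 0.0338]] cup 0.6257 -0.0909 0.0238 maxz near cup [0.0274 0.033 ]
side 272 [[0.6008, -0.1676, 0.0123], [0.6647, -0.0694, 0.0325]] cup 0.6241 -0.0934 0.0258 maxz near cup [0.0219 0.0305]
 fingers low z [0.0021 0.0071 0.0257 0.1543 0.2857]
 tip [ 0.6540767  -0.15729464  0.02808708] 60
```

Run:
```python
from h import *
s=telemetry.read_state(); print(s["tool_pos"],s["q"],s["opening"])
im,d,K,D,T=grab("wrist"); P=cloud(d,K,D,T)
W=np.eye(4);W[:3,:3]=cv2.Rodrigues(np.array(s["orientation"]))[0];W[:3,3]=s["tool_pos"]
L=(P-W[:3,3])@W[:3,:3]
print("table z",np.nanmedian(P[20:120,100:250,2]))
for v in range(180,330,8): print(v,[(np.round(L[v,u]*1000).tolist()) for u in(268,282,298)], np.round(P[v,282]*1000))
a=cv2.resize(im[140:330,160:400],(760,600),interpolation=2);cv2.imwrite("pics/m2.png",a)
```

```text
[ 0.64201585 -0.12615185  0.02652581] [-2.72335032e-01  4.05829759e-01  1.48216770e+00 -3.27194354e-05
  1.25360806e+00 -7.35553630e-01] 0.0005983658935298475
table z -0.0006930595588447719
180 [[36.0, -10.0, 24.0], [36.0, -0.0, 24.0], [36.0, 11.0, 25.0]] [625. -94.   2.]
188 [[30.0, -11.0, 24.0], [30.0, -0.0, 25.0], [30.0, 11.0, 24.0]] [628. -99.   2.]
196 [[24.0, -11.0, 24.0], [24.0, -0.0, 24.0], [24.0, 11.0, 24.0]] [ 631. -105.    3.]
204 [[22.0, -10.0, 12.0], [19.0, -0.0, 20.0], [21.0, 11.0, 13.0]] [ 633. -109.    6.]
212 [[20.0, -10.0, -1.0], [18.0, -0.0, 6.0], [20.0, 10.0, 0.0]] [ 634. -110.   21.]
220 [[5.0, -11.0, 27.0], [15.0, -0.0, -3.0], [4.0, 12.0, 28.0]] [ 635. -113.   29.]
228 [[-2.0, -11.0, 28.0], [10.0, -0.0, -4.0], [-2.0, 12.0, 27.0]] [ 637. -117.   30.]
236 [[-9.0, -11.0, 28.0], [4.0, -0.0, -4.0], [-8.0, 12.0, 26.0]] [ 640. -122.   30.]
244 [[9.0, -9.0, -25.0], [8.0, -0.0, -23.0], [9.0, 9.0, -26.0]] [ 638. -120.   50.]
252 [[9.0, -8.0, -37.0], [8.0, -0.0, -34.0], [9.0, 8.0, -36.0]] [ 638. -120.   61.]
260 [[9.0, -8.0, -47.0], [7.0, -1.0, -43.0], [8.0, 8.0, -45.0]] [ 638. -120.   69.]
268 [[9.0, -7.0, -55.0], [8.0, -1.0, -52.0], [9.0, 7.0, -55.0]] [ 638. -120.   79.]
276 [[9.0, -7.0, -62.0], [7.0, -1.0, -60.0], [9.0, 7.0, -62.0]] [ 638. -120.   86.]
284 [[35.0, -5.0, -112.0], [5.0, -1.0, -62.0], [36.0, 4.0, -112.0]] [ 639. -122.   89.]
292 [[36.0, -4.0, -116.0], [1.0, -1.0, -64.0], [35.0, 4.0, -116.0]] [ 641. -125.   91.]
300 [[36.0, -4.0, -120.0], [-2.0, -1.0, -65.0], [36.0, 4.0, -120.0]] [ 643. -128.   92.]
308 [[35.0, -4.0, -123.0], [-6.0, -1.0, -66.0], [36.0, 3.0, -124.0]] [ 644. -132.   93.]
316 [[36.0, -4.0, -126.0], [31.0, -1.0, -120.0], [35.0, 3.0, -126.0]] [628. -99. 147.]
324 [[35.0, -4.0, -129.0], [30.0, -1.0, -122.0], [36.0, 3.0, -129.0]] [ 628. -100.  149.]
```

View pics/m2.png

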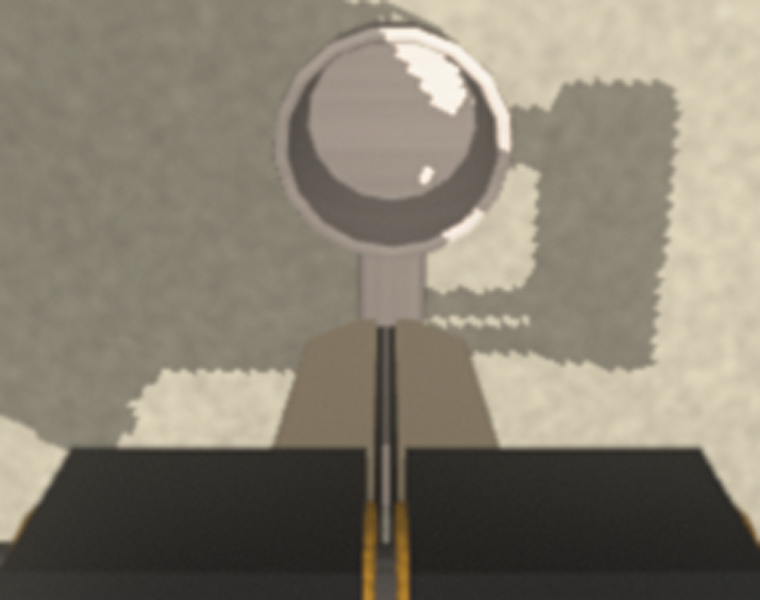

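The wrist depth puts the fingertips at about −21 mm on the tool z axis instead of the stated +17 mm. They closed above the handle, and I can see handle under them at crop (392,320). I check this against the side camera, which doesn't depend on the wrist calibration.

Run:
```python
from h import *
im,d,K,D,T=grab("side"); P=cloud(d,K,D,T)
R=P-np.array([.642,-.126,0]); a=np.deg2rad(-63.5); u=R[...,0]*np.cos(a)+R[...,1]*np.sin(a); w=-R[...,0]*np.sin(a)+R[...,1]*np.cos(a)
for z in range(0,130,6):
    m=(abs(u)<.014)&(abs(w)<.035)&(P[...,2]*1000>=z)&(P[...,2]*1000<z+6)
    print(z,m.sum(),(np.round([u[m].min()*1e3,u[m].max()*1e3,w[m].min()*1e3,w[m].max()*1e3]).tolist() if m.any() else ''))
```

```text
0 30 [-14.0, 13.0, -34.0, 35.0]
6 0 
12 0 
18 10 [-12.0, 13.0, -6.0, 9.0]
24 36 [-14.0, 14.0, -10.0, 8.0]
30 18 [-13.0, 13.0, -9.0, 5.0]
36 0 
42 0 
48 0 
54 0 
60 0 
66 0 
72 0 
78 0 
84 0 
90 0 
96 0 
102 0 
108 0 
114 0 
120 0 
126 0
```

Run:
```python
from h import *
im,d,K,D,T=grab("side"); P=cloud(d,K,D,T)
w=np.array([[.642,-.126,z] for z in(0,.01,.03,.05,.07,.1,.14)])
C=(np.linalg.inv(T)@np.c_[w,np.ones(len(w))].T)[:3].T; C=C*[1,-1,-1]
px=cv2.projectPoints(C,np.zeros(3),np.zeros(3),K,D)[0][:,0]; 
for z,p,c in zip(w[:,2],px,C):
    u,v=p.round().astype(int); print(z,u,v,"exp depth",c[2].round(3),"meas",d[v,u].round(3),(P[v,u]*1000).round())
im=im.copy()
b=cv2.resize(im[130:250,250:350],None,fx=5,fy=5,interpolation=0)
for p in px: cv2.circle(b,tuple(int(round(x)) for x in((p[0]-250)*5,(p[1]-130)*5)),4,(0,0,255),-1)
cv2.imwrite("pics/m3.png",b)
```

```text
0.0 304 235 exp depth 1.396 meas 1.396 [ 641. -126.   -1.]
0.01 305 232 exp depth 1.389 meas 1.402 [ 649. -121.    1.]
0.03 305 227 exp depth 1.375 meas 1.376 [ 642. -126.   28.]
0.05 306 221 exp depth 1.361 meas 1.233 [ 575. -184.  143.]
0.07 306 216 exp depth 1.347 meas 1.211 [ 569. -188.  166.]
0.1 307 207 exp depth 1.325 meas 1.222 [ 587. -174.  173.]
0.14 308 196 exp depth 1.297 meas 1.24 [ 610. -153.  179.]
```

View pics/m3.png

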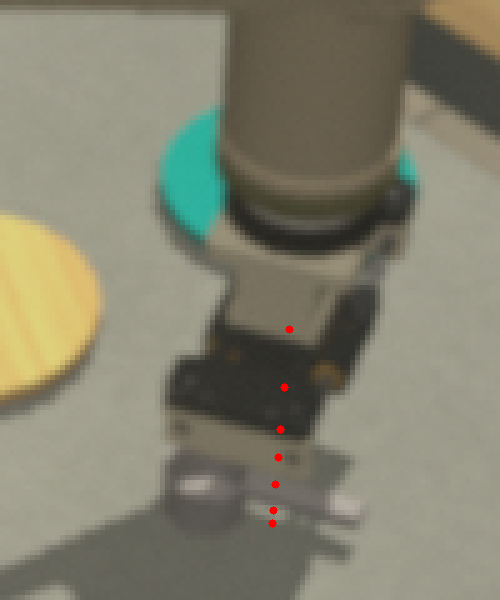

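The side view confirms it. At (305,227) the handle is unobstructed, and the gripper body's underside is about 110 mm above the reported TCP, not 65 mm. The real fingers sit about 42 mm higher than the reported TCP implies, so I reopen, go 42 mm lower and watch the force.

Emit:
send_rows --plan '[[[-0.2, 0, 0, 0, 0], [-0.2, 0, 0, 0, 0], [-0.2, 0, 0, 0, 0], [-0.2, 0, 0, 0, 0], [-0.2, 0, 0, 0, 0], [-0.2, 0, 0, 0, 0], [-0.2, 0, 0, 0, 0], [-0.2, 0, 0, 0, 0], [-0.2, 0, 0, 0, 0], [-0.2, 0, 0, 0, 0], [-0.2, 0, 0, -0.04, 0], [-0.2, 0, 0, -0.08, 0], [-0.2, 0, 0, -0.12, 0], [-0.2, 0, 0, -0.14, 0], [-0.2, 0, 0, -0.14, 0]]]'

```text
t: 6.3
tool_pos: [0.6404, -0.1257, -0.0039]
orientation: [-1.65, -2.669, 0.002]
force: [0.7, 0.6, -0.6]
opening: 0.0553
gripper_force: 0.0
```

Emit:
send_rows --plan '[[[-0.2, 0, 0, -0.02, 0], [-0.2, 0, 0, -0.04, 0], [-0.2, 0, 0, -0.06, 0], [-0.2, 0, 0, -0.06, 0], [-0.2, 0, 0, -0.06, 0]]]'

```text
t: 6.72
tool_pos: [0.6418, -0.1261, -0.0138]
orientation: [-1.652, -2.672, 0.0]
force: [0.3, 0.1, -0.3]
opening: 0.0556
gripper_force: 0.0
```

Emit:
send_rows --plan '[[[1, 0, 0, 0, 0], [1, 0, 0, 0, 0], [1, 0, 0, 0, 0], [1, 0, 0, 0, 0], [1, 0, 0, 0, 0], [1, 0, 0, 0, 0], [1, 0, 0, 0, 0], [1, 0, 0, 0, 0], [1, 0, 0, 0, 0], [1, 0, 0, 0, 0], [1, 0, 0, 0, 0], [1, 0, 0, 0, 0]]]'

```text
t: 7.72
tool_pos: [0.642, -0.1262, -0.0134]
orientation: [1.652, 2.672, 0.0]
force: [-0.4, -0.2, 0.4]
opening: 0.0141
gripper_force: 24.9
```

Grasped: opening is 14.1 mm, which is the handle width. Lift and carry it over the pot.

Emit:
send_rows --plan '[[[1, 0, 0, 0.1, 0], [1, 0, 0, 0.2, 0], [1, 0, 0, 0.3, 0], [1, 0, 0, 0.4, 0], [1, 0, 0, 0.5, 0], [1, -0.1, -0.1, 0.5, 0], [1, -0.2, -0.2, 0.5, 0], [1, -0.3, -0.3, 0.5, 0], [1, -0.4, -0.4, 0.5, 0], [1, -0.5, -0.5, 0.5, 0], [1, -0.6, -0.6, 0.5, 0], [1, -0.7, -0.7, 0.5, 0], [1, -0.8, -0.8, 0.5, 0], [1, -0.9, -0.915, 0.5, 0], [1, -0.9, -0.915, 0.5, 0], [1, -0.9, -0.915, 0.5, 0]]]'

```text
t: 9.05
tool_pos: [0.461, -0.3101, 0.0864]
orientation: [-1.656, -2.669, -0.0]
force: [0.2, -0.1, 0.0]
opening: 0.0139
gripper_force: 24.9
```

Run:
```python
from h import *
a,d,K,D,T=grab("side"); b,dw,Kw,Dw,Tw=grab("wrist"); s=telemetry.read_state(); print(s["tool_pos"],s["opening"],s["gripper_force"])
P=cloud(dw,Kw,Dw,Tw)
W=cv2.Rodrigues(np.array(s["orientation"]))[0]; L=(P-np.array(s["tool_pos"]))@W
# cup in tool frame: rim
m=(abs(L[...,1])<.04)&(L[...,0]>.008)&(L[...,0]<.08)&(L[...,2]<.02)&(L[...,2]>-.025)
q=P[m]; c=L[m]; print("scoop: world z 5/50/95",np.percentile(q[:,2],[5,50,95]).round(4),"tool x,y range",np.percentile(c,[1,99],axis=0).round(4).tolist())
m=(P[...,2]>.062)&(P[...,2]<.085)&(np.hypot(P[...,0]-.457,P[...,1]+.2995)<.085); q=P[m][:,:2]
r=cv2.minEnclosingCircle(q.astype(np.float32).reshape(-1,1,2)); print("rim",r,len(q))
A=np.c_[2*q,np.ones(len(q))]; x=np.linalg.lstsq(A,(q**2).sum(1),rcond=None)[0]; print("lsq",x[:2],np.sqrt(x[2]+x[0]**2+x[1]**2))
cv2.imwrite("pics/c1.png",np.hstack([cv2.resize(b,(400,300)),cv2.resize(a[180:360,220:420],(333,300))]))
```

```text
[ 0.4622884  -0.30876486  0.08646647] 0.01336250306644407 24.88557279109955
scoop: world z 5/50/95 [0.0733 0.102  0.1084] tool x,y range [[0.0188, -0.0373, -0.0244], [0.0796, 0.0373, 0.0141]]
rim ((0.457064688205719, -0.30216264724731445), 0.075196273624897) 5548
lsq [ 0.45635761 -0.30108822] 0.07062854767601423
```

View pics/c1.png

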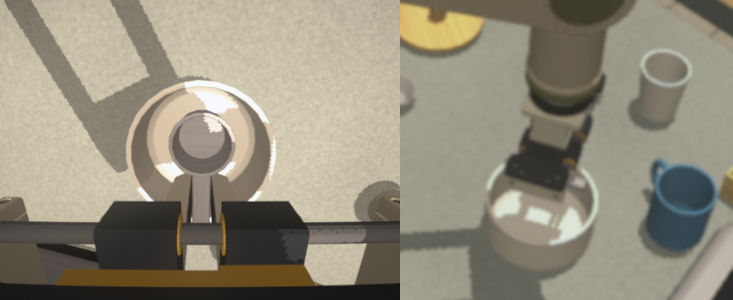

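The wrist half shows the scoop cup at (201,140) inside the pot's rim circle, centred at (201,150). I check the scoop for droop before lowering.

Run:
```python
from h import *
s=telemetry.read_state(); b,dw,Kw,Dw,Tw=grab("wrist")
P=cloud(dw,Kw,Dw,Tw); W=cv2.Rodrigues(np.array(s["orientation"]))[0]; L=(P-np.array(s["tool_pos"]))@W
m=(abs(L[...,1])<.035)&(L[...,0]>.014)&(P[...,2]>.085)&(L[...,0]<.09)&(L[...,2]>-.06)
c=L[m]; print(s["tool_pos"],m.sum())
for lo in range(10,80,6):
    k=c[(c[:,0]>lo/1e3)&(c[:,0]<=(lo+6)/1e3)]
    if len(k): print(lo,len(k),"y",(k[:,1].min()*1e3).round(),(k[:,1].max()*1e3).round(),"top world z",((s["tool_pos"][2]-np.percentile(k[:,2],[3,50,97]))*1e3).round(1))
```

```text
[ 0.4622884  -0.30876486  0.08646647] 6864
10 90 y -7.0 7.0 top world z [131.1 129.9 128.6]
16 1235 y -17.0 16.0 top world z [130.6 121.3 101.9]
22 1106 y -21.0 21.0 top world z [130.4 109.9 101.3]
28 1010 y -23.0 22.0 top world z [130.3 102.8 101.2]
34 983 y -24.0 23.0 top world z [130.4 102.5 101.1]
40 899 y -24.0 23.0 top world z [130.4 102.4 101. ]
46 759 y -22.0 22.0 top world z [130.4 102.4 101. ]
52 355 y -20.0 19.0 top world z [130.9 129.4 101.2]
58 427 y -13.0 13.0 top world z [130.9 129.4 105.7]
```

The scoop is level with its base at 0.100 m, centred within about 1 mm. Lower and release.

Emit:
send_rows --plan '[[[1, 0, 0, -0.05, 0], [1, 0, 0, -0.11, 0], [1, 0, 0, -0.17, 0], [1, 0, 0, -0.23, 0], [1, 0, 0, -0.29, 0], [1, 0, 0, -0.35, 0], [1, 0, 0, -0.39, 0], [1, 0, 0, -0.42, 0], [1, 0, 0, -0.44, 0], [1, 0, 0, -0.455, 0], [1, 0, 0, -0.465, 0], [1, 0, 0, -0.465, 0], [1, 0, 0, -0.465, 0]]]'

```text
t: 10.28
tool_pos: [0.4623, -0.3095, -0.006]
orientation: [1.652, 2.671, -0.0]
force: [0.2, -0.0, -0.6]
opening: 0.0135
gripper_force: 24.9
```

Emit:
send_rows --plan '[[[0.3, 0, 0, 0, 0], [0.3, 0, 0, 0, 0], [0.3, 0, 0, 0, 0], [0.3, 0, 0, 0, 0], [0.3, 0, 0, 0, 0], [0.3, 0, 0, 0, 0]]]'

```text
t: 10.78
tool_pos: [0.4621, -0.3092, -0.0063]
orientation: [1.652, 2.672, -0.0]
force: [0.4, -0.0, -0.7]
opening: 0.0324
gripper_force: 0.0
```

Emit:
send_rows --plan '[[[0.3, 0, 0, 0.1, 0], [0.3, 0, 0, 0.25, 0], [0.3, 0, 0, 0.45, 0], [-1, 0, 0, 0.65, 0], [-1, 0, 0, 0.85, 0], [-1, 0.1, 0.2, 0.85, 0], [-1, 0.2, 0.4, 0.85, 0], [-1, 0.3, 0.6, 0.85, 0], [-1, 0.4, 0.8, 0.85, 0], [-1, 0.4, 1, 0.85, 0], [-1, 0.4, 1, 0.85, 0]]]'

```text
t: 11.7
tool_pos: [0.5428, -0.1037, 0.1635]
orientation: [-1.647, -2.674, -0.003]
force: [-0.4, -0.2, -0.8]
opening: 0.0814
gripper_force: 0.0
```

Emit:
send_rows --plan '[[[-1, 0.1, 0.2, 0, 0], [-1, 0.2, 0.4, 0, 0], [-1, 0.3, 0.6, 0, 0], [-1, 0.4, 0.8, 0, 0], [-1, 0.4, 0.9, 0, 0], [-1, 0.4, 0.9, 0, 0], [-1, 0.4, 0.9, 0, 0]]]'

```text
t: 12.28
tool_pos: [0.6219, 0.0722, 0.1631]
orientation: [-1.648, -2.674, 0.001]
force: [0.7, 0.2, -0.2]
opening: 0.0931
gripper_force: 0.0
```

Run:
```python
from h import *
s=telemetry.read_state(); print(s["t"],s["tool_pos"],s["orientation"],s["opening"],s["q"])
im,d,K,D,T=grab("top"); P=cloud(d,K,D,T); Z=P[...,2]
m=(np.hypot(P[...,0]-.457,P[...,1]+.2995)<.09)&(Z>.06)&(Z<.09)
q=onplane(np.argwhere(m)[:,::-1],.075,K,D,T)[:,:2]; print("pot rim",cv2.minEnclosingCircle(q.astype(np.float32).reshape(-1,1,2)),np.percentile(P[m][:,2],[5,50,95]))
m=(np.hypot(P[...,0]-.457,P[...,1]+.2995)<.052)&(Z>.024)&(Z<.055); q=P[m]; print("scoop",len(q),np.median(q[:,2]),cv2.minAreaRect((q[:,:2]*1000).astype(np.float32)))
im,d,K,D,T=grab("wrist"); P=cloud(d,K,D,T); Z=P[...,2]
for n,lo,hi,zp,r in(("knob",.046,.06,.054,.03),("disc",.012,.06,.02,.085)):
    m=((np.hypot(P[...,0]-.622,P[...,1]-.0988)<r)&(Z>lo)&(Z<hi)).astype(np.uint8)
    p=onplane(np.argwhere(m)[:,::-1],zp,K,D,T)[:,:2]; print(n,len(p),cv2.minEnclosingCircle(p.astype(np.float32).reshape(-1,1,2)),p.min(0),p.max(0))
cv2.imwrite("pics/l1.png",im)
```

```text
12.2833 [0.62191244 0.07220592 0.16311255] [-1.64785042e+00 -2.67417607e+00  9.31107831e-04] 0.09311127752246981 [ 3.38652846e-02  2.17514330e-01  1.45198434e+00 -2.33107048e-04
  1.47281638e+00 -4.32403253e-01]
pot rim ((0.4568515121936798, -0.2995733320713043), 0.07562990486621857) [0.06279636 0.07278854 0.07705243]
scoop 214 0.03540640171921838 ((462.97210693359375, -295.5281066894531), (46.07632064819336, 100.99313354492188), 38.58269500732422)
knob 674 ((0.622045636177063, 0.09965115785598755), 0.015001858584582806) [0.60757362 0.0853985 ] [0.63682349 0.11414552]
disc 14789 ((0.6224396228790283, 0.09937558323144913), 0.07657462358474731) [0.54602696 0.02317685] [0.6986224  0.17570403]
```

The pot hasn't moved, the scoop lies flat in it, and both views agree on the lid at (0.622, 0.0993). Grasp the knob.

Emit:
send_rows --plan '[[[-1, 0, 0.137, 0, 0], [-1, 0, 0.137, -0.15, 0], [-1, 0, 0.137, -0.3, 0], [-1, 0, 0.137, -0.45, 0], [-1, 0, 0.137, -0.6, 0], [-1, 0, 0.137, -0.7, 0], [-1, 0, 0.137, -0.77, 0], [-1, 0, 0.137, -0.815, 0], [-1, 0, 0.137, -0.815, 0], [-1, 0, 0.137, -0.815, 0], [1, 0, 0.137, -0.815, 0], [1, 0, 0.137, -0.815, 0], [1, 0, 0.137, -0.815, 0], [1, 0, 0.137, -0.815, 0], [1, 0, 0.137, -0.815, 0], [1, 0, 0.137, -0.815, 0], [1, 0, 0.137, -0.815, 0], [1, 0, 0.137, -0.815, 0], [1, 0, 0.137, -0.815, 0], [1, 0, 0.137, -0.815, 0]]]' --force 35

```text
t: 14.05
tool_pos: [0.6221, 0.0983, 0.0005]
orientation: [1.652, 2.672, 0.0]
force: [1.6, 1.1, -0.7]
opening: 0.0312
gripper_force: 0.5
```

Emit:
send_rows --plan '[[[1, 0, 0, 0, 0], [1, 0, 0, 0, 0], [1, 0, 0, 0, 0], [1, 0, 0, 0, 0], [1, 0, 0, 0, 0]]]'

```text
t: 14.47
tool_pos: [0.622, 0.0983, 0.0005]
orientation: [1.652, 2.672, 0.0]
force: [1.0, 0.2, -0.9]
opening: 0.0295
gripper_force: 35.0
```

Emit:
send_rows --plan '[[[1, 0, 0, 0.08, 0], [1, 0, 0, 0.2, 0], [1, 0, 0, 0.32, 0], [1, 0, 0, 0.44, 0], [1, 0, 0, 0.55, 0], [1, 0, 0, 0.6, 0], [1, -0.04, -0.1, 0.6, 0], [1, -0.08, -0.2, 0.6, 0], [1, -0.14, -0.35, 0.6, 0], [1, -0.2, -0.5, 0.6, 0], [1, -0.26, -0.65, 0.6, 0], [1, -0.32, -0.8, 0.6, 0], [1, -0.37, -0.92, 0.6, 0], [1, -0.4, -1, 0.6, 0], [1, -0.4, -1, 0.6, 0]]]'

```text
t: 15.72
tool_pos: [0.54, -0.1048, 0.1193]
orientation: [-1.656, -2.668, 0.003]
force: [-0.1, -0.1, -3.0]
opening: 0.0295
gripper_force: 35.0
```

Emit:
send_rows --plan '[[[1, -0.04, -0.1, 0, 0], [1, -0.09, -0.2, 0, 0], [1, -0.15, -0.35, 0, 0], [1, -0.21, -0.5, 0, 0], [1, -0.28, -0.65, 0, 0], [1, -0.34, -0.8, 0, 0], [1, -0.39, -0.92, 0, 0], [1, -0.425, -0.99, 0, 0], [1, -0.425, -0.99, 0, 0], [1, -0.425, -0.99, 0, 0], [1, -0.425, -0.99, 0, 0]]]'

```text
t: 16.63
tool_pos: [0.4572, -0.2986, 0.1199]
orientation: [-1.651, -2.671, -0.001]
force: [-0.3, -0.1, -3.2]
opening: 0.0294
gripper_force: 35.0
```

Run:
```python
from h import *
s=telemetry.read_state(); print(s["t"],s["tool_pos"],s["opening"],s["gripper_force"])
im,d,K,D,T=grab("wrist"); P=cloud(d,K,D,T); Z=P[...,2]; x,y,z=s["tool_pos"]
m=(np.hypot(P[...,0]-x,P[...,1]-y)<.085)&(Z>z)&(Z<z+.035)
c=P[m]; print("lid pts",len(c),"z",np.percentile(c[:,2],[5,50,95]).round(4))
A=np.c_[c[:,:2]-[x,y],np.ones(len(c))]; f=np.linalg.lstsq(A,c[:,2],rcond=None)[0]; print("tilt",f[:2].round(4),"z0",f[2])
e,_=cv2.findContours(m.astype(np.uint8),0,1); e=max(e,key=cv2.contourArea)[:,0]; e=e[e[:,1]<e[:,1].max()-25]
q=onplane(e,f[2],K,D,T)[:,:2]; B=np.c_[2*q,np.ones(len(q))]
for _ in range(3):
    g=np.linalg.lstsq(B,(q**2).sum(1),rcond=None)[0]; R=np.sqrt(g[2]+g[0]**2+g[1]**2); k=abs(np.hypot(*(q-g[:2]).T)-R)<.003; q=q[k];B=B[k]
print("disc centre",g[:2].round(4),"R",R,len(q))
r=s["orientation"];print(r)
cv2.imwrite("pics/l2.png",im)
```

```text
16.6333 [ 0.45718348 -0.29863811  0.1198704 ] 0.029376468264077898 34.99937653541565
lid pts 30056 z [0.1376 0.1387 0.1399]
tilt [ 0.0017 -0.0047] z0 0.13905181673687636
disc centre [ 0.4558 -0.2977] R 0.07545488190878798 65
[-1.65135095e+00 -2.67119621e+00 -1.18885936e-03]
```

View pics/l2.png

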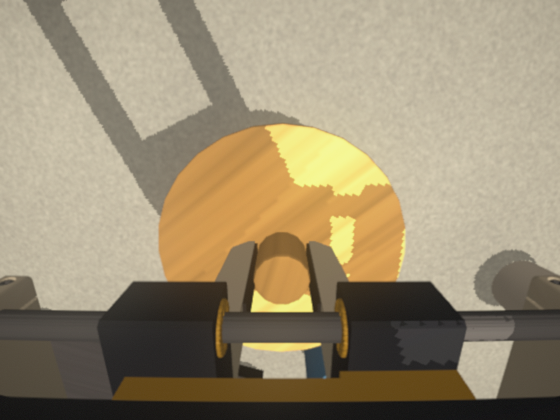

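The lid (pixel centre about (282,240)) is held level with a tilt under 0.005, within 2 mm of the pot's axis. Shift 1.5 mm and lower slowly.

Emit:
send_rows --plan '[[[1, 0, -0.008, -0.02, 0], [1, 0, -0.008, -0.06, 0], [1, 0, -0.008, -0.1, 0], [1, 0, -0.008, -0.14, 0], [1, 0, -0.008, -0.17, 0], [1, 0, -0.008, -0.2, 0], [1, 0, -0.008, -0.22, 0], [1, 0, -0.008, -0.24, 0], [1, 0, -0.008, -0.255, 0], [1, 0, -0.008, -0.265, 0], [1, 0, -0.008, -0.265, 0], [1, 0, -0.008, -0.265, 0]]]'

```text
t: 17.68
tool_pos: [0.4571, -0.3015, 0.0677]
orientation: [1.652, 2.672, -0.0]
force: [-0.0, 0.1, -2.9]
opening: 0.0298
gripper_force: 35.0
```

Emit:
send_rows --plan '[[[1, 0, 0, -0.004, 0], [1, 0, 0, -0.008, 0], [1, 0, 0, -0.008, 0], [1, 0, 0, -0.008, 0]]]'

```text
t: 18.02
tool_pos: [0.457, -0.3014, 0.066]
orientation: [1.652, 2.672, -0.0]
force: [0.9, -0.2, -3.2]
opening: 0.0298
gripper_force: 35.0
```

Emit:
send_rows --plan '[[[1, 0, 0.005, -0.004, 0], [1, 0, 0.005, -0.008, 0], [1, 0, 0.005, -0.008, 0], [1, 0, 0.005, -0.008, 0]]]'

```text
t: 18.35
tool_pos: [0.4572, -0.3007, 0.0655]
orientation: [1.652, 2.671, -0.001]
force: [-2.9, 1.3, 5.2]
opening: 0.0291
gripper_force: 35.0
```

There is contact at exactly the expected seat height. Release and retreat.

Emit:
send_rows --plan '[[[-1, 0, 0, 0, 0], [-1, 0, 0, 0, 0], [-1, 0, 0, 0, 0], [-1, 0, 0, 0, 0], [-1, 0, 0, 0, 0], [-1, 0, 0, 0, 0], [-1, 0, 0, 0, 0], [-1, 0, 0, 0, 0], [-1, 0, 0, 0.1, 0], [-1, 0, 0, 0.25, 0], [-1, 0, 0, 0.4, 0], [-1, 0, 0, 0.6, 0], [-1, -0.3, 0.5, 0.6, 0], [-1, -0.3, 1, 0.6, 0], [-1, -0.3, 1, 0.6, 0], [-1, -0.3, 1, 0.6, 0], [-1, -0.3, 1, 0.6, 0], [-1, -0.3, 1, 0.6, 0]]]'

```text
t: 19.85
tool_pos: [0.3958, -0.0951, 0.1843]
orientation: [-1.647, -2.674, -0.003]
force: [-0.4, -0.7, 0.5]
opening: 0.093
gripper_force: 0.0
```

Run:
```python
from h import *
s=telemetry.read_state(); print(s["t"],s["tool_pos"],np.abs(s["dq"]).max())
for nm in("top","side"):
    im,d,K,D,T=grab(nm); P=cloud(d,K,D,T); Z=P[...,2]
    R=np.hypot(P[...,0]-.457,P[...,1]+.2995)
    for n,lo,hi,zp,r in(("disc",.074,.13,.085,.085),("knob",.11,.13,.119,.03)):
        m=(R<r)&(Z>lo)&(Z<hi); q=onplane(np.argwhere(m)[:,::-1],zp,K,D,T)[:,:2]
        print(nm,n,m.sum(),cv2.minEnclosingCircle(q.astype(np.float32).reshape(-1,1,2)))
    m=(R<.07)&(R>.025)&(Z>.074)&(Z<.1); c=P[m]; f=np.linalg.lstsq(np.c_[c[:,:2]-[.457,-.2995],np.ones(len(c))],c[:,2],rcond=None)[0]; print("plane",f.round(4))
    if nm=="top": m=(R<.09)&(Z>.05)&(Z<.078); 
cv2.imwrite("pics/end.png",cv2.resize(im[200:380,200:440],(800,600)))
```

```text
19.85 [ 0.3957743  -0.09513966  0.1843011 ] 0.06442749213196754
top disc 2850 ((0.4562043249607086, -0.29870206117630005), 0.07718433439731598)
top knob 123 ((0.4565737545490265, -0.29813751578330994), 0.015006404370069504)
plane [-0.0007  0.0035  0.084 ]
side disc 3250 ((0.4539804756641388, -0.3044082522392273), 0.07933133095502853)
side knob 135 ((0.45171695947647095, -0.3032427728176117), 0.016498029232025146)
plane [-0.0035 -0.0079  0.0835]
```

View pics/end.png

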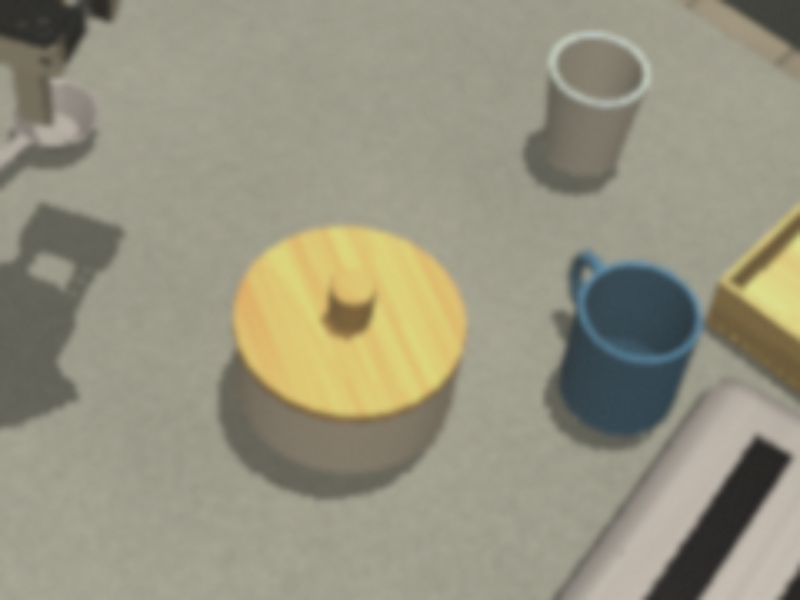

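The lid (centre about (350,320)) sits flat on the pot, with its top at 0.084 m and a top-view tilt under 0.004. It is within about 1.5 mm of the pot's axis, and the robot is clear. Handing in.

```bash
python3 -c "
from plant import order
print(order.close_job())"
```

```text
the job is handed in; nothing more can be done
None
```

The scoop lies flat in the sugar pot and the big wooden lid is seated level on it; I handed the job in at about 20 s of the 64 s, and no verdict came back.

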